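# Seat the movement vice in its bench nest

### The job

Mind the lamp cable that hangs across above the bench: take the hand over it, not through it. Pick up the small grey movement vice and lower it (do not drop it) into the pocket of the blue bench nest, so that it sits flat and square on the pocket floor with its black screw knob lying in the narrow notch. Let go of it there, and leave the oil cup stand where it is.

Things in the scene. Friction and masses are not known exactly. Their poses are not given: they have to be found in the camera images.
- vice: Loose grey movement vice, brass jaws, black knob at its -y end, 0.11 kg. Origin: centre of underside. Sizes in mm: 28 wide (x), 72 long (y -36..36), 24 high. Foot: 26 wide, 7 high, y -24..36. Jaw blocks to grip across x from above, 28 wide: middle (y -7..4, z 8..24) and end (y 26..36, z 7..24). Jaw and screw are fixed. Starts upright on the bench (z = 0), yaw within 0.5 rad of 0.
- vice_screw (a point): Centre of the vice's black screw knob (13 mm diameter), at (0, -32, 13) mm in the vice's frame; it moves with the vice.
- nest: Blue fixed holder, 74 x 124 mm, walls 16 high, with a keyhole-shaped pocket. Origin: on the bench under the spot where the vice's origin belongs, with the vice's axes along the nest's. Pocket: black floor at z 6, wall tops at z 16; x -19..19, y -29..41 (about 5 mm free each side of the vice); notch for the knob 24 wide, on from its -y end to y -45. Yaw within 0.4 rad of 0.
- oil_cups: Bystander: loose wooden oil cup stand with four coloured caps (red, blue, green, yellow), 30 x 82 x 24 mm, origin at the centre of its underside. To be left where it stands.
- cable (a point): A point on the fixed black lamp cable, 20 mm thick, which hangs over the bench from front to back, 0.45 to 0.51 m above it; seen from above it passes (x, y) = (0.2, -0.26), (0.3, -0.18), (0.55, -0.17), (0.8, -0.22) m. Vice and nest lie on its +y side. If the hand starts on its -y side, lift it until the fingertips are 0.55 m above the bench, then cross, then come down.

How it is judged:
By the outcome, as a careful person would: the job done as asked, in the order asked, and still so for the second after the job is handed in, with the robot touching nothing.
It also fails if it takes over 42 s, if anything falls off the work surface, if the arm or the gripper's body presses on something with over 40 N, if the wrist force passes 120 N, or if a joint passes its speed limit or range.

### The arm

A 6-joint arm with a two-finger parallel gripper is mounted at the origin on a cart in front of the work surface, level with it; the furniture and walls round the work are solid. World frame = base frame: x ahead of the robot, y to its left, z up, the work surface at z = 0. Lengths are in m, angles in degrees, forces in N, time in s.
With the tool pointing down it reaches from about 0.325 to 0.75 m from the base axis. Payload 7.6 kg.
Tool frame: the origin (TCP) lies on the centre line of the jaws, within the pads' length; the fingertips stand 14 mm ahead of it and the grasp point (between the pads) lies 5 mm behind it; z points along the fingers, y is the line along which they close (so a half turn about z gives the same grasp; the last joint's range is limited). The gripper opens to 85 mm and grips with 20 to 120 N. Pads are 22 mm wide; open, the fingers measure 114 mm over their backs; the gripper's body (76 mm by 85 mm) begins 54 mm behind the grasp point. The pads swing forward as they close: fully open they stand 13 mm farther back than shut.
Start: joints at [-4.028, 2.991, 80.254, -0, 96.75, -4.028], TCP at [0.525, 0, 0.216] pointing down, gripper open.
Joint ranges: [-166.34, 166.34], [-52.06, 124.39], [6.96, 135.62], [-60.46, 240.46], [14.63, 156.25], [-167.68, 167.68]. Speed limits (degrees/s): [147.25, 147.25, 172.46, 180, 180, 180].

### API

Orientations are given as [roll, pitch, yaw] about the fixed x, y, z axes, in that order (R = Rz(yaw) Ry(pitch) Rx(roll)).
In Python, from bench import ctrl gives the robot as it stands.
- The arm moves only by the shell command python3 -m pendant 'ROWS' [OPENING] [FORCE]. ROWS is JSON, a list of rows, each a list of 6 numbers: the shift along the tool's x, y, z in m, then the turn, a rotation vector about the tool's x, y, z in rad. In form: [[tx, ty, tz, wx, wy, wz], ...]. A call has 1 to 8 rows; each row shifts and turns the commanded pose from where the row before left it, along the tool's axes as they then stand; what a row does not reach is not made up. A row lasts 1/12 s, in which the tool goes at most 41.7 mm and 7.16 degrees, less where a joint would pass 70% of its speed; a pose out of reach is approached as far as the arm can. A call is refused whole if a number of a shift passes 0.0417 or a number of a turn 0.125, either way. A call with a gripper value outside its range is refused whole. OPENING is the closure in counts, from 0 (fully open) to 255 (shut), set as the call begins (- or left out, the last holds). The fingers move at their own pace and stop on an object; FORCE is the grip in N (left out, the last holds). Time passes only in rows, so rows that do not move let the fingers close. It gives the time, the measured TCP pose, the force, the opening and the grip force at its end, in the units of the state.
- ctrl.state(): the state, without advancing time (a new reading comes with each control period).
- ctrl.get_image(name): name is "scene" or "top" or "wrist"; returns the picture (400x640x3 uint8, red, green, blue); there is no depth.
- ctrl.camera_info(name): a dict with "fx", "fy", "cx", "cy" (pixels), "R" (3x3) and "t" (3): a world point X has camera coordinates R X + t. Camera axes: x right, y down, z forward; pixel columns grow to the right and rows downward; lengths in m; the calibration is good to about 2 mm. A picture is of the moment at which its call begins: read the wrist's pose just before it. camera_info takes no time and is no camera call; for the wrist camera it gives the pose at the moment of the call.
- ctrl.hand_in(): hands the job in; it is judged then, once.
The state is a dict: "t": time; "q": joint angles; "qvel": joint speeds; "effort": joint torques, N m; "position": TCP position; "eef_rot": TCP orientation; "ft_force": force on the tool from outside, world axes, zero at the start; "moment": the same for the moment, N m; "grip_width": finger opening in m; "grip_force": force on a finger pad.
Only numpy, scipy, OpenCV 4.12 (cv2) and the standard library are available. Lean on these libraries where they do the work, as an engineer would, in place of code of your own. Each camera call takes 0.05 s, during which the arm holds its last target. There are 200 camera calls.

## Working session

There is one attempt and no reset: what is moved stays moved. The work goes in short steps, Python scripts to look and compute and a shell command to move; the robot and the scene stay as the last step left them, time stands still between calls to the robot, and variables do not carry over. Pictures are saved under pics/ and viewed, at most 10 in all, crops included, and the job is handed in when it is done.

```bash
mkdir -p pics; ls; python3 - <<'E'
from bench import ctrl
import cv2,json
s=ctrl.state();print({k:s[k] for k in('t','position','eef_rot','grip_width')})
for n in('top','scene'):
    im=ctrl.get_image(n);cv2.imwrite(f'pics/{n}0.png',im[:,:,::-1]);c=ctrl.camera_info(n);print(n,c)
E
```

```text
pics
{'t': 0.0, 'position': array([5.24662352e-01, 4.99225563e-05, 2.15550638e-01]), 'eef_rot': array([-1.79906305e+02, -6.56021562e-03,  9.00020897e+01]), 'grip_width': 0.08560995845762687}
top {'fx': 488.9314959704125, 'fy': 488.9314959704125, 'cx': 320.50813629251337, 'cy': 199.8043790334746, 'R': array([[ 0.00478106, -0.99994485,  0.0093509 ],
       [-0.99032383, -0.00603158, -0.13864466],
       [ 0.13869341, -0.00859755, -0.99029805]]), 't': array([-0.11294722,  0.60748413,  1.36028704])}
scene {'fx': 499.1477596676189, 'fy': 499.1477596676189, 'cx': 324.3598924867625, 'cy': 202.79169843434204, 'R': array([[ 0.65946512, -0.75154619, -0.01685427],
       [-0.40168265, -0.33333909, -0.85295726],
       [ 0.6354186 ,  0.56926564, -0.52170858]]), 't': array([-0.45102714,  0.44549811,  0.93219445])}
```

View pics/top0.png

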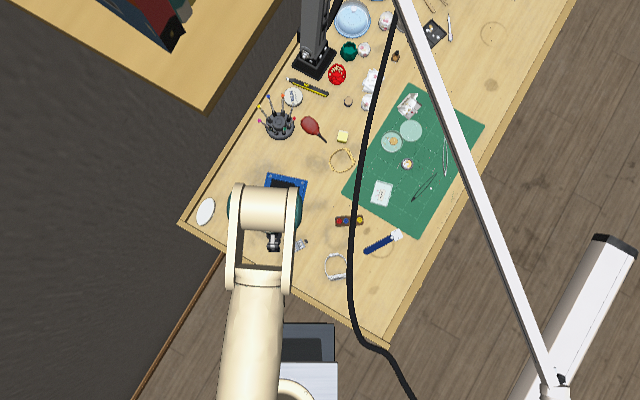

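View pics/scene0.png

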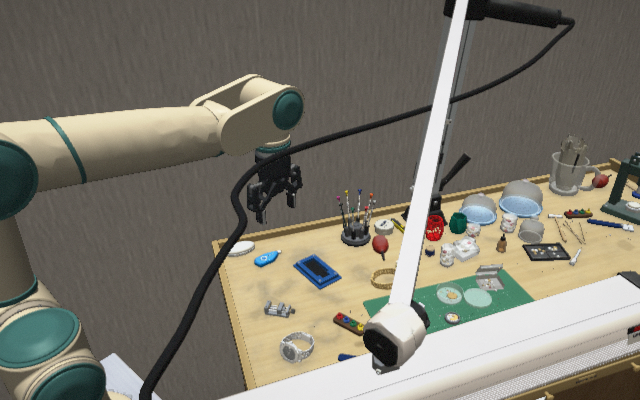

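The hand (y=0) is already on the cable's +y side, along with the vice and the nest. In the scene view the vice is near (280,311), the nest near (317,270) and the oil cups near (352,323). In the top view the vice is partly hidden at about (302,244).

```bash
cat > h.py <<'E'
from bench import ctrl
import numpy as np,cv2
def bp(c,uv,z):
    R=np.array(c['R']);t=np.array(c['t']);C=-R.T@t
    d=R.T@np.array([(uv[0]-c['cx'])/c['fx'],(uv[1]-c['cy'])/c['fy'],1])
    return np.round(C+d*(z-C[2])/d[2],4)
def proj(c,X):
    p=(np.array(c['R'])@np.atleast_2d(X).T).T+np.array(c['t'])
    return np.c_[c['fx']*p[:,0]/p[:,2]+c['cx'],c['fy']*p[:,1]/p[:,2]+c['cy']]
E
python3 - <<'E'
from h import *
s=ctrl.camera_info('scene');t=ctrl.camera_info('top')
for n,c,uv,z in[('vice',s,(280,311),.012),('viceT',t,(302,244),.012),('nest',s,(317,270),.01),('nestT',t,(288,185),.01),('cups',s,(352,323),.02),('cupsT',t,(349,221),.02)]:print(n,bp(c,uv,z))
im=cv2.imread('pics/scene0.png')[230:360,230:390];cv2.imwrite('pics/c1.png',cv2.resize(im,None,fx=4.6,fy=4.6,interpolation=cv2.INTER_CUBIC))
w=ctrl.camera_info('wrist');print(w['R'],w['t'],bp(w,(320,200),0),bp(w,(0,0),0),bp(w,(640,400),0))
cv2.imwrite('pics/w0.png',ctrl.get_image('wrist')[:,:,::-1])
E
```

```text
vice [ 0.4721 -0.0441  0.012 ]
viceT [ 0.4829 -0.0569  0.012 ]
nest [ 0.6465 -0.0069  0.01  ]
nestT [ 0.6562 -0.0139  0.01  ]
cups [ 0.5467 -0.2058  0.02  ]
cupsT [ 0.5497 -0.1928  0.02  ]
[[ 9.99998928e-01 -6.91635868e-04 -1.29056754e-03]
 [-3.31622955e-04 -9.65484592e-01  2.60459964e-01]
 [-1.42616653e-03 -2.60459256e-01 -9.65483786e-01]] [-0.5242376  -0.03422496  0.37731029] [ 0.526  -0.0404  0.    ] [0.2158 0.1611 0.    ] [ 0.9504 -0.316   0.    ]
```

View pics/w0.png

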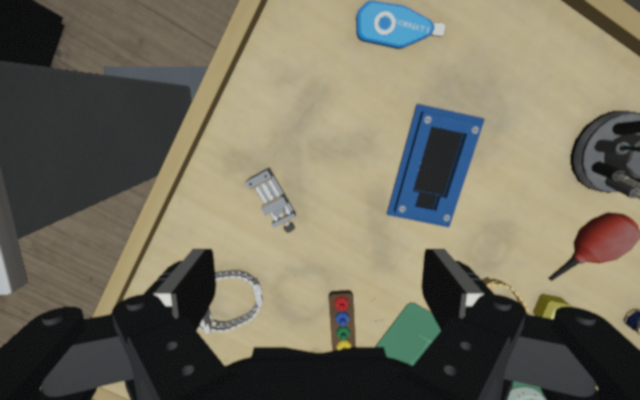

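The wrist view shows both objects. The vice is at about (272,200) with its knob at (289,227), so yaw is about +28°. The nest pocket is at (440,150) with its notch toward the bottom at (427,200), so yaw is about -15°. Next I rectify both at their top heights for numbers.

```bash
cat >> h.py <<'E'
def rect(im,c,z,x0,x1,y0,y1,s):
    # metric top view at height z: col=(x-x0)*s, row=(y1-y)*s
    P=np.array([[x0,y1,z],[x1,y1,z],[x1,y0,z],[x0,y0,z]])
    w,h=int((x1-x0)*s),int((y1-y0)*s)
    M=cv2.getPerspectiveTransform(proj(c,P).astype(np.float32),np.float32([[0,0],[w,0],[w,h],[0,h]]))
    return cv2.warpPerspective(im,M,(w,h),flags=cv2.INTER_CUBIC)
def nestfit(im,c,x0,x1,y0,y1,s=2000):
    r=rect(im,c,.016,x0,x1,y0,y1,s);hsv=cv2.cvtColor(r,cv2.COLOR_BGR2HSV)
    m=cv2.inRange(hsv,(105,120,60),(125,255,255));m=cv2.morphologyEx(m,cv2.MORPH_CLOSE,np.ones((9,9)))
    cs,hi=cv2.findContours(m,cv2.RETR_CCOMP,cv2.CHAIN_APPROX_NONE)
    for i,k in enumerate(cs):
        if cv2.contourArea(k)<(.015*s)**2: continue
        (a,b),wh,an=cv2.minAreaRect(k);print('hole' if hi[0][i][3]>=0 else 'outer',round(x0+a/s,4),round(y1-b/s,4),np.round(np.array(wh)/s*1e3,1),round(an,1))
    return r
E
python3 - <<'E'
from h import *
c=ctrl.camera_info('wrist');im=cv2.imread('pics/w0.png')
r=nestfit(im,c,.56,.76,-.11,.09)
v=rect(im,c,.024,.42,.54,-.11,.01,3333)
cv2.imwrite('pics/r1.png',np.hstack([v,cv2.resize(r,(400,400))]))
E
```

```text
outer 0.6443 -0.001 [ 69.1 116.9] 11.8
hole 0.6463 -0.0027 [34.1 83.7] 12.0Traceback (most recent call last):
  File "<stdin>", line 5, in <module>
    return _nx.concatenate(arrs, 1, dtype=dtype, casting=casting)
           ~~~~~~~~~~~~~~~^^^^^^^^^^^^^^^^^^^^^^^^^^^^^^^^^^^^^^^
ValueError: all the input array dimensions except for the concatenation axis must match exactly, but along dimension 0, the array at index 0 has size 399 and the array at index 1 has size 400
```

```bash
python3 - <<'E'
from h import *
c=ctrl.camera_info('wrist');im=cv2.imread('pics/w0.png')
print(c['fx'],c['cx'],c['cy'],-np.array(c['R']).T@c['t'])
r=nestfit(im,c,.56,.76,-.11,.09)
v=rect(im,c,.024,.42,.54,-.11,.01,3333)
cv2.imwrite('pics/r1.png',np.hstack([cv2.resize(v,(400,400)),cv2.resize(r,(400,400))]))
E
```

```text
345.67814779693293 318.37429327213704 195.89649852788637 [0.52477746 0.06486675 0.37263983]
outer 0.6443 -0.001 [ 69.1 116.9] 11.8
hole 0.6463 -0.0027 [34.1 83.7] 12.0
```

View pics/r1.png

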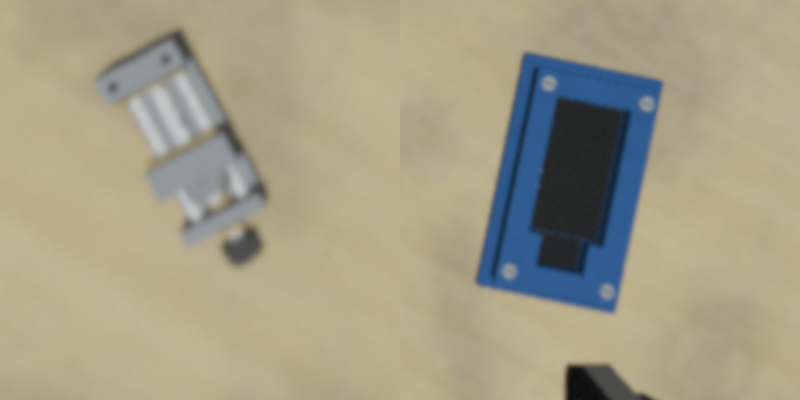

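Nest: the pocket hole measures 34x84 mm. That fits 38x86 once parallax is allowed for, so the origin is about (0.6486, -0.002), yaw -12°. Vice: end block at (141,69) and middle block at (190,168) in the rectified view, 33 mm apart against 32.5 expected. That puts the middle block at about (0.477, -0.040), yaw about +27°. I'm moving over it.

```bash
python3 -m pendant '[[-0.010,-0.012,0.012,0,0,0],[-0.010,-0.012,0.012,0,0,0],[-0.010,-0.012,0.012,0,0,0],[-0.010,-0.012,0.012,0,0,0],[0,0,0.012,0,0,-0.118],[0,0,0.012,0,0,-0.118],[0,0,0.012,0,0,-0.118],[0,0,0.012,0,0,-0.118]]' 0 40; python3 -m pendant '[[0,0,0,0,0,0],[0,0,0,0,0,0]]'
python3 - <<'E'
from h import *
s=ctrl.state();c=ctrl.camera_info('wrist');im=ctrl.get_image('wrist')[:,:,::-1]
np.save('c2.npy',c,allow_pickle=True);cv2.imwrite('pics/w2.png',im);print(s['t'],s['position'],s['eef_rot'])
E
```

```text
t: 0.82
position: [0.4768, -0.0401, 0.1196]
eef_rot: [-180.0, -0.0, 117.4]
ft_force: [1.0, -0.4, -0.1]
grip_width: 0.0855
grip_force: 0.0
t: 0.98
position: [0.4766, -0.0399, 0.1199]
eef_rot: [-179.9, -0.1, 116.8]
ft_force: [-0.7, -0.5, 0.2]
grip_width: 0.0854
grip_force: 0.0
0.9833 [ 0.47657938 -0.03990765  0.11992494] [-1.79926209e+02 -5.74075843e-02  1.16837877e+02]
```

View pics/w2.png

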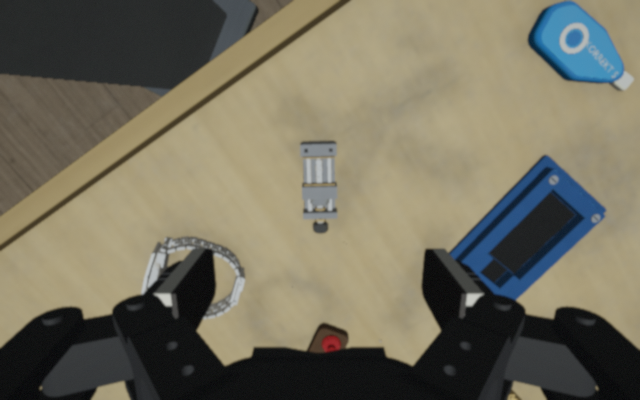

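The vice is now upright in the image: end block at (319,148), middle block at (320,194), knob at (320,227). I overlay the model to check the alignment.

```bash
cat >> h.py <<'E'
def model(x,y,yaw,z0,pts):
    a=np.radians(yaw);p=np.array(pts,float)/1e3
    return np.c_[x+p[:,0]*np.cos(a)-p[:,1]*np.sin(a),y+p[:,0]*np.sin(a)+p[:,1]*np.cos(a),z0+p[:,2]]
EB=[[-14,36,24],[14,36,24],[14,26,24],[-14,26,24]];MB=[[-14,4,24],[14,4,24],[14,-7,24],[-14,-7,24]]
E
python3 - <<'E'
from h import *
c=np.load('c2.npy',allow_pickle=True).item();im=cv2.imread('pics/w2.png')
x,y,yaw=.4762,-.0391,27
K=4;o=np.array([270,110])
cr=cv2.resize(im[110:250,270:370],None,fx=K,fy=K,interpolation=cv2.INTER_CUBIC);b=cr.copy()
for m in(EB,MB):
    p=proj(c,model(x,y,yaw,0,m));print(np.round(p,1).tolist())
    cv2.polylines(b,[((p-o+.5)*K).astype(int)],True,(0,0,255),1)
p=proj(c,model(x,y,yaw,0,[[0,-32,13]]))[0];cv2.circle(b,tuple(((p-o+.5)*K).astype(int)),20,(0,255,0),1)
cv2.imwrite('pics/r2.png',np.hstack([cr,b]))
E
```

```text
[[300.0, 142.8], [338.5, 142.7], [338.3, 156.4], [300.2, 156.5]]
[[300.7, 185.6], [338.0, 185.5], [337.8, 199.6], [301.0, 199.7]]
```

View pics/r2.png

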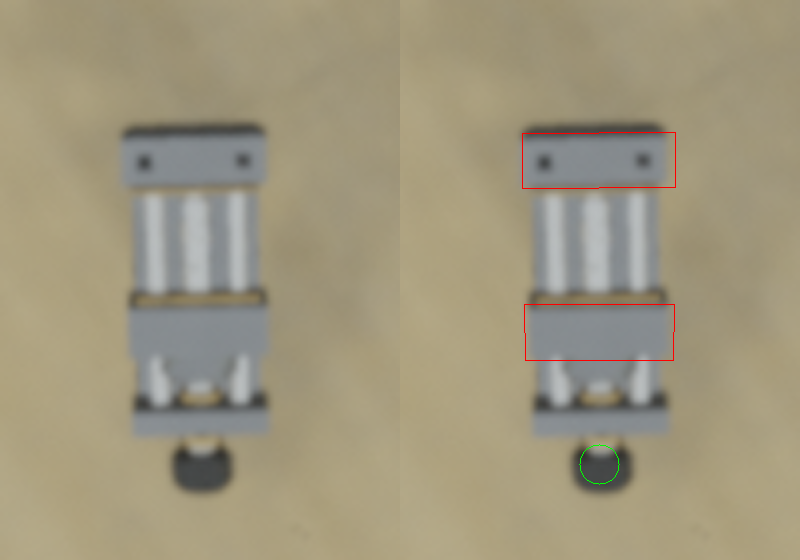

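The model fits the image within about 1 mm. Yaw is nearer 28°. The pocket's walls (z 16) leave no room for the fingers beside the vice, so I grip the middle block high, with the tips about 11 mm above the vice's underside.

```bash
python3 -m pendant '[[0,0,0.014,0,0,-0.02],[0,0,0.014,0,0,0],[0,0,0.014,0,0,0],[0,0,0.014,0,0,0],[0,0,0.014,0,0,0],[0,0,0.012,0,0,0],[0,0,0.009,0,0,0],[0,0,0.004,0,0,0]]' 100; python3 -m pendant '[[0,0,0,0,0,0],[0,0,0,0,0,0],[0,0,0,0,0,0],[0,0,0,0,0,0],[0,0,0,0,0,0],[0,0,0,0,0,0],[0,0,0,0,0,0],[0,0,0,0,0,0]]' 255 50
python3 - <<'E'
from h import *
s=ctrl.state();c=ctrl.camera_info('wrist');im=ctrl.get_image('wrist')[:,:,::-1]
np.save('c3.npy',c,allow_pickle=True);cv2.imwrite('pics/w3.png',im);print(s['t'],s['position'],s['eef_rot'],s['grip_width'],s['grip_force'])
E
```

```text
t: 1.7
position: [0.4769, -0.0399, 0.0249]
eef_rot: [-180.0, -0.0, 118.1]
ft_force: [0.1, 0.1, -1.0]
grip_width: 0.052
grip_force: 0.0
t: 2.37
position: [0.4771, -0.04, 0.0255]
eef_rot: [180.0, 0.0, 118.2]
ft_force: [0.2, -0.1, -0.4]
grip_width: -0.0
grip_force: 0.0
2.3667 [ 0.4770916  -0.0399952   0.02552301] [1.79987883e+02 1.01251961e-02 1.18187046e+02] -3.244732287871268e-05 0.0
```

View pics/w3.png

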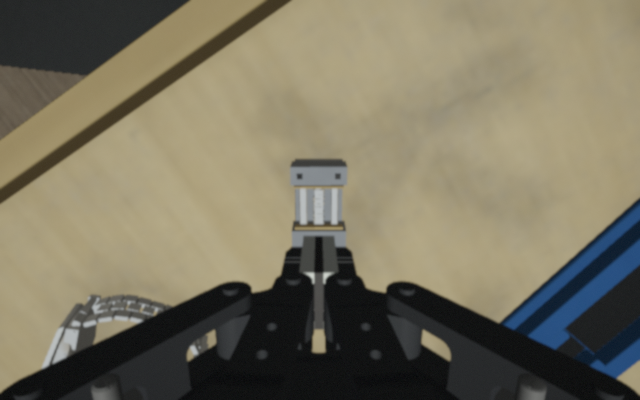

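The fingers shut fully above or beside the vice with no grip. The vice still shows beneath them, with its end block at (319,173). I compare this picture with the model to see whether the vice moved or is lower than assumed.

```bash
python3 - <<'E'
from h import *
c=np.load('c3.npy',allow_pickle=True).item();im=cv2.imread('pics/w3.png')
print(-np.array(c['R']).T@c['t'])
K=4;o=np.array([220,140])
b=cv2.resize(im[140:270,220:420],None,fx=K,fy=K,interpolation=cv2.INTER_CUBIC)
for z,col in((0,(0,0,255)),(-.016,(0,255,0))):
  for m in(EB,MB):
    p=proj(c,model(.4762,-.0391,28,z,m));print(z,np.round(p,1).tolist())
    cv2.polylines(b,[((p-o+.5)*K).astype(int)],True,col,1)
# tip corners expected: pad 22 wide along tool x, tip at TCP+14mm
p=proj(c,[ctrl.state()['position']+np.array([0,0,-.014])+s*.011*np.array([-np.sin(np.radians(28.2)),np.cos(np.radians(28.2)),0]) for s in(-1,1)]);print('tip',p)
cv2.imwrite('pics/r3.png',b)
E
```

```text
[0.44567691 0.01702605 0.18237082]
0 [[289.1, 164.8], [349.5, 164.9], [348.9, 185.9], [289.5, 185.8]]
0 [[290.3, 229.7], [347.8, 229.8], [347.2, 250.7], [290.8, 250.5]]
-0.016 [[291.6, 159.3], [346.7, 159.4], [346.3, 178.7], [292.0, 178.6]]
-0.016 [[292.7, 219.0], [345.3, 219.1], [344.8, 238.4], [293.0, 238.3]]
tip [[319.62604254 249.88334063]
 [319.6268524  210.61649507]]
```

View pics/r3.png

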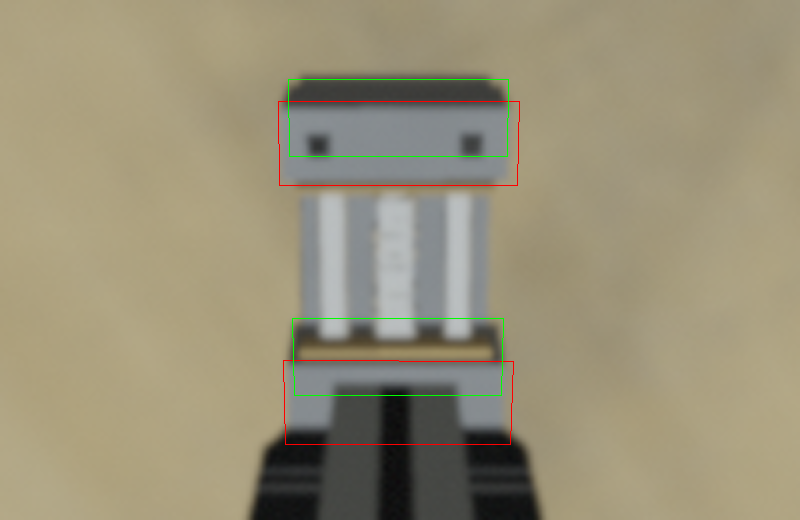

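The vice matches the model at z=0 (red), so it has not moved. The shut fingers hover above it: their far edge is at row 236, where 210 was expected. I work out the real tip height from that.

```bash
python3 - <<'E'
from h import *
c=np.load('c3.npy',allow_pickle=True).item();P=np.array([.4771,-.04,0]);u=np.array([-np.sin(np.radians(28.2)),np.cos(np.radians(28.2)),0])
for z in(.011,.018,.024,.028,.032,.04):
  print(z,[np.round(proj(c,P+k*u+[0,0,z])[0,1],1) for k in(.011,.0,-.011)], 'px/mm',.3457/(.1824-z))
E
python3 -m pendant '[[0,0,0,0,0,0],[0,0,0,0,0,0],[0,0,0,0,0,0],[0,0,0,0,0,0],[0,0,0,0,0,0]]' 120 50
python3 - <<'E'
from h import *
im=ctrl.get_image('wrist')[:,:,::-1];sc=ctrl.get_image('scene')[:,:,::-1]
print(ctrl.state()['grip_width'])
a=cv2.resize(im[130:380,170:470],(480,400));p=proj(ctrl.camera_info('scene'),[[.477,-.04,.03]])[0].astype(int);print(p)
b=cv2.resize(sc[p[1]-50:p[1]+50,p[0]-40:p[0]+40],(320,400),interpolation=cv2.INTER_CUBIC)
cv2.imwrite('pics/r4.png',np.hstack([a,b]))
E
```

```text
0.011 [np.float64(210.4), np.float64(230.3), np.float64(249.6)] px/mm 2.016919486581097
0.018 [np.float64(214.6), np.float64(235.2), np.float64(255.1)] px/mm 2.10279805352798
0.024 [np.float64(218.5), np.float64(239.7), np.float64(260.3)] px/mm 2.182449494949495
0.028 [np.float64(221.3), np.float64(242.9), np.float64(263.9)] px/mm 2.2389896373056994
0.032 [np.float64(224.1), np.float64(246.3), np.float64(267.6)] px/mm 2.298537234042553
0.04 [np.float64(230.3), np.float64(253.5), np.float64(275.7)] px/mm 2.427668539325843
t: 2.83
position: [0.477, -0.04, 0.0254]
eef_rot: [180.0, 0.0, 118.2]
ft_force: [0.6, -0.1, -0.2]
grip_width: 0.0455
grip_force: 0.0
0.04510807318307382
[279 303]
```

View pics/r4.png

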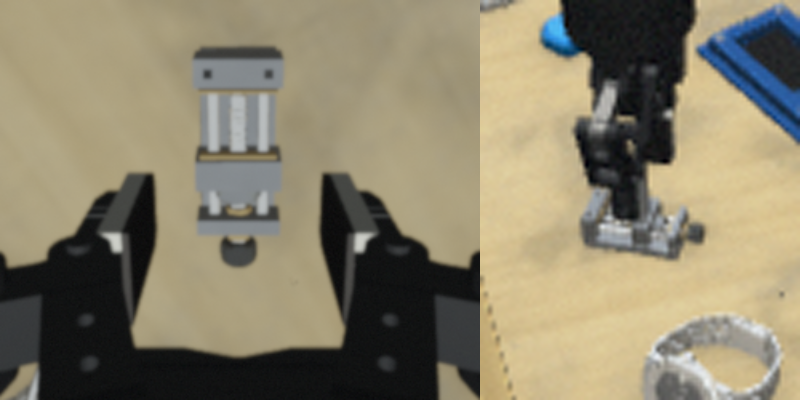

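```bash
python3 - <<'E'
from h import *
c=ctrl.camera_info('scene');a=np.radians(28.2);v=np.array([np.cos(a),np.sin(a),0]);u=np.array([-np.sin(a),np.cos(a),0])
P=np.array([.477,-.04,0])
def cp(X): p=proj(c,X)[0];return np.round([(p[0]-239)*4+480,(p[1]-253)*4]).astype(int).tolist()
for z in(.0,.011,.018,.027,.035):print(z,[cp(P-.030*v+k*u+[0,0,z]) for k in(.011,0,-.011)], [cp(P-.015*v+k*u+[0,0,z]) for k in(0,)])
print('vice block top mid -x side',cp(P-.014*v+[0,0,.024]),'end',cp(model(.4762,-.0391,28,0,[[-14,36,24]])),'knob',cp(model(.4762,-.0391,28,0,[[0,-32,13]])))
E
```

```text
0.0 [[614, 271], [631, 274], [649, 277]] [[639, 257]]
0.011 [[612, 258], [630, 261], [648, 263]] [[638, 243]]
0.018 [[611, 249], [629, 252], [647, 255]] [[637, 234]]
0.027 [[610, 238], [628, 241], [646, 244]] [[636, 223]]
0.035 [[609, 228], [627, 231], [645, 233]] [[635, 213]]
vice block top mid -x side [637, 226] end [577, 217] knob [694, 231]
```

Both cameras agree that the tips are some 20–30 mm higher than the nominal TCP offset implies (about 0.035–0.045 m). I'll calibrate by touch: with the fingers at 45 mm straddling the vice, I go down gently until the tips feel the bench.

```bash
python3 -m pendant '[[0,0,0.004,0,0,0],[0,0,0.004,0,0,0],[0,0,0.002,0,0,0],[0,0,0,0,0,0]]'|grep -E 'pos|ft_'; for i in 1; do :; done; python3 -m pendant '[[0,0,0.002,0,0,0],[0,0,0.002,0,0,0],[0,0,0,0,0,0]]'|grep -E 'pos|ft_'
```

```text
position: [0.4765, -0.0399, 0.0145]
ft_force: [0.4, 0.1, 0.1]
position: [0.4768, -0.04, 0.011]
ft_force: [-0.9, -0.8, -1.1]
```

```bash
python3 -m pendant '[[0,0,0.002,0,0,0],[0,0,0.001,0,0,0],[0,0,0,0,0,0]]'|grep -E 'pos|ft_'; python3 -m pendant '[[0,0,0.002,0,0,0],[0,0,0.001,0,0,0],[0,0,0,0,0,0]]'|grep -E 'pos|ft_'
```

```text
position: [0.4769, -0.04, 0.0082]
ft_force: [0.3, -0.1, -0.5]
position: [0.4769, -0.04, 0.0051]
ft_force: [-0.4, -0.0, 0.4]
```

```bash
python3 - <<'E'
from h import *
im=ctrl.get_image('wrist')[:,:,::-1];c=ctrl.camera_info('wrist');cv2.imwrite('pics/w5.png',im);np.save('c5.npy',c,allow_pickle=True)
sc=ctrl.get_image('scene')[:,:,::-1];cv2.imwrite('pics/s5.png',sc)
# find row where the pad (dark) starts, per column, in the wrist image
g=cv2.cvtColor(im,cv2.COLOR_BGR2GRAY)
for u in range(225,300,8):
    d=np.where(g[150:,u]<60)[0];print(u,150+d[0] if len(d) else None,end='; ')
E
```

```text
225 263; 233 253; 241 250; 249 265; 257 246; 265 241; 273 348; 281 348; 289 349; 297 185;
```

```bash
python3 -m pendant '[[0,0,0.002,0,0,0],[0,0,0.001,0,0,0],[0,0,0,0,0,0]]'|grep -E 'pos|ft_'; python3 -m pendant '[[0,0,0.002,0,0,0],[0,0,0.001,0,0,0],[0,0,0,0,0,0]]'|grep -E 'pos|ft_'
```

```text
position: [0.4768, -0.04, 0.0021]
ft_force: [0.7, -0.3, -0.1]
position: [0.4768, -0.0399, -0.0009]
ft_force: [0.2, 0.0, -0.0]
```

```bash
python3 -m pendant '[[0,0,0.002,0,0,0],[0,0,0.001,0,0,0],[0,0,0,0,0,0]]'|grep -E 'pos|ft_'; python3 -m pendant '[[0,0,0.002,0,0,0],[0,0,0.001,0,0,0],[0,0,0,0,0,0]]'|grep -E 'pos|ft_'
```

```text
position: [0.4768, -0.0399, -0.0039]
ft_force: [-0.6, -0.2, 0.2]
position: [0.4768, -0.0399, -0.0069]
ft_force: [-0.4, -1.0, 0.8]
```

```bash
python3 -m pendant '[[0,0,0.002,0,0,0],[0,0,0.001,0,0,0],[0,0,0,0,0,0]]'|grep -E 'pos|ft_'; python3 -m pendant '[[0,0,0.001,0,0,0],[0,0,0.001,0,0,0],[0,0,0,0,0,0]]'|grep -E 'pos|ft_|^t'
```

```text
position: [0.4768, -0.04, -0.0099]
ft_force: [-0.9, 0.3, -0.2]
t: 5.62
position: [0.4769, -0.0399, -0.0118]
ft_force: [-0.2, 0.2, 0.5]
```

```bash
python3 -m pendant '[[0,0,0.001,0,0,0],[0,0,0.001,0,0,0],[0,0,0,0,0,0]]'|grep -E 'pos|ft_|^t'
```

```text
t: 5.87
position: [0.4769, -0.04, -0.0138]
ft_force: [-0.5, -0.4, -0.2]
```

```bash
python3 -m pendant '[[0,0,0.001,0,0,0],[0,0,0.001,0,0,0],[0,0,0,0,0,0]]'|grep -E 'pos|ft_|^t'
```

```text
t: 6.12
position: [0.4769, -0.04, -0.0158]
ft_force: [-0.3, -0.4, -0.3]
```

```bash
python3 -m pendant '[[0,0,0.001,0,0,0],[0,0,0.001,0,0,0],[0,0,0,0,0,0]]'|grep -E 'pos|ft_|^t'
```

```text
t: 6.37
position: [0.4772, -0.04, -0.0171]
ft_force: [-2.5, 0.2, 5.7]
```

Contact at TCP z ≈ -0.0175 (5.7 N), so at 45 mm opening the tips are about 17 mm *behind* the reported TCP. I raise 14 mm, leaving the tips about 11–12 mm above the underside once closed, and grip.

```bash
python3 -m pendant '[[0,0,-0.004,0,0,0],[0,0,-0.005,0,0,0],[0,0,-0.005,0,0,0],[0,0,0,0,0,0]]'|grep -E 'pos|ft_|^t'; python3 -m pendant '[[0,0,0,0,0,0],[0,0,0,0,0,0],[0,0,0,0,0,0],[0,0,0,0,0,0],[0,0,0,0,0,0],[0,0,0,0,0,0]]' 255 50
```

```text
t: 6.7
position: [0.4779, -0.0401, -0.0022]
ft_force: [0.5, -0.1, 0.1]
t: 7.2
position: [0.4774, -0.04, -0.0031]
eef_rot: [180.0, 0.0, 118.2]
ft_force: [-1.5, 0.5, 5.5]
grip_width: 0.0263
grip_force: 49.5
```

```bash
python3 -m pendant '[[0,0,-0.003,0,0,0],[0,0,-0.006,0,0,0],[0,0,-0.010,0,0,0],[0,0,-0.012,0,0,0],[0,0,-0.012,0,0,0],[0,0,-0.012,0,0,0],[0,0,-0.010,0,0,0],[0,0,-0.005,0,0,0]]'; python3 -m pendant '[[0,0,0,0,0,0],[0,0,0,0,0,0]]'
python3 - <<'E'
from h import *
im=ctrl.get_image('wrist')[:,:,::-1];cv2.imwrite('pics/w6.png',im);c=ctrl.camera_info('wrist');np.save('c6.npy',c,allow_pickle=True)
p=ctrl.state()['position'];print(p)
g5=cv2.imread('pics/w3.png')
print(im.shape)
# compare vice appearance before lift (w5, same hand frame) is not possible; use fit of end block light-grey top
r=rect(im,c,.07+.024,p[0]-.05,p[0]+.05,p[1]-.03,p[1]+.07,4000);cv2.imwrite('pics/r6.png',r)
g=cv2.cvtColor(im,cv2.COLOR_BGR2GRAY);print(g[150:240:3,319].tolist());print(g[200,280:360:3].tolist(),g[165,280:360:3].tolist())
E
```

```text
t: 7.87
position: [0.4777, -0.0401, 0.0684]
eef_rot: [179.9, 0.1, 118.2]
ft_force: [0.3, -0.7, -0.3]
grip_width: 0.0265
grip_force: 49.4
t: 8.03
position: [0.4769, -0.04, 0.0663]
eef_rot: [180.0, 0.0, 118.2]
ft_force: [-0.3, -0.4, -1.0]
grip_width: 0.0263
grip_force: 49.4
[ 0.47665145 -0.03993108  0.0658659 ]
(400, 640, 3)
[151, 153, 157, 159, 159, 158, 135, 76, 64, 66, 122, 144, 145, 144, 145, 143, 144, 124, 142, 185, 191, 188, 186, 194, 182, 189, 191, 195, 184, 192]
[167, 163, 149, 143, 141, 140, 139, 139, 140, 139, 139, 138, 138, 139, 138, 139, 139, 139, 140, 140, 140, 139, 140, 145, 149, 152, 152] [167, 163, 159, 156, 156, 156, 154, 153, 155, 156, 158, 157, 158, 158, 159, 161, 158, 157, 157, 157, 159, 161, 163, 162, 159, 157, 157]
```

The vice is held (26.3 mm wide, about 1 N hanging weight). I turn to the nest's yaw and move alongside it, so that the camera sits right above the pocket.

```bash
python3 -m pendant '[[0,0,-0.005,0,0,0.117],[0,0,-0.005,0,0,0.117],[0,0,-0.005,0,0,0.117],[0,0,-0.005,0,0,0.117],[0,0,-0.005,0,0,0.117],[0,0,-0.005,0,0,0.117]]' | grep -E 'pos|rot'; python3 -m pendant '[[0.001,0.012,0,0,0,0],[0.002,0.022,0,0,0,0],[0.002,0.028,0,0,0,0],[0.002,0.028,0,0,0,0],[0.002,0.028,0,0,0,0],[0.001,0.026,0,0,0,0],[0.001,0.018,0,0,0,0],[0,0.011,0,0,0,0]]'| grep -E 'pos|rot'; python3 -m pendant '[[0,0,0,0,0,0],[0,0,0,0,0,0],[0,0,0,0,0,0]]'
python3 - <<'E'
from h import *
s=ctrl.state();c=ctrl.camera_info('wrist');im=ctrl.get_image('wrist')[:,:,::-1].copy();cv2.imwrite('pics/w7.png',im);np.save('c7.npy',c,allow_pickle=True)
p=s['position'];print(p,s['eef_rot'],'cam',-np.array(c['R']).T@c['t'])
nestfit(im,c,.55,.75,-.1,.12)
# held vice: far/near rows of end block vs offset k of vice origin along tool x
a=np.radians(s['eef_rot'][2]-90);u=np.array([-np.sin(a),np.cos(a),0]);z0=p[2]+.0031
g=cv2.cvtColor(im,cv2.COLOR_BGR2GRAY);print(g[165:240:2,319].tolist())
for k in(-.004,0,.004):print(k,np.round([proj(c,p*[1,1,0]+u*(k+y)+[0,0,z0+.024])[0,1] for y in(.036,.031,.026,.004)],1))
cv2.imwrite('pics/r7.png',im[:,150:550])
E
```

```text
position: [0.4765, -0.0399, 0.0956]
eef_rot: [-179.9, 0.0, 77.6]
position: [0.6495, -0.0655, 0.0945]
eef_rot: [-179.9, 0.0, 78.0]
t: 9.5
position: [0.6476, -0.0651, 0.0956]
eef_rot: [-179.9, 0.0, 78.0]
ft_force: [-0.6, 0.6, -1.1]
grip_width: 0.0261
grip_force: 49.6
[ 0.64759849 -0.06509892  0.09557746] [-1.79899892e+02  3.38763919e-03  7.79702380e+01] cam [ 0.66147608 -0.00174595  0.25245099]
outer 0.6493 -0.0033 [ 68.5 115.9] 11.8
[71, 71, 72, 79, 71, 69, 69, 99, 145, 151, 151, 151, 151, 151, 151, 150, 151, 150, 131, 131, 158, 191, 200, 197, 196, 191, 193, 201, 196, 190, 192, 192, 202, 202, 192, 190, 197, 196]
-0.004 [190.5 202.9 215.  265.9]
0 [180.4 193.  205.3 257. ]
0.004 [170.1 182.9 195.5 247.9]
```

View pics/w7.png

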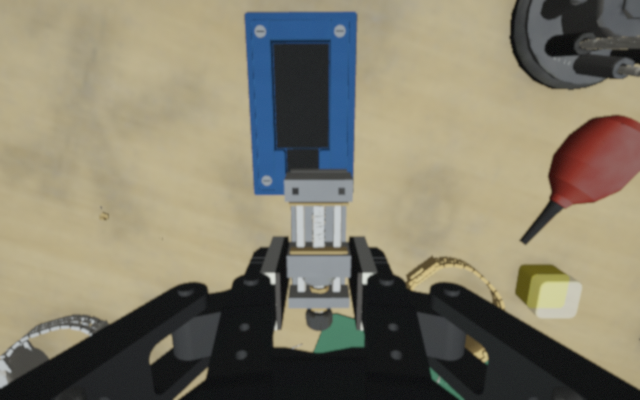

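In the wrist view the nest outline spans columns 247–356 and rows 12–194. The pocket floor is at columns 273–328 from row 41, and the notch is around (303,160). The vice sits square in the fingers with its end block at columns 285–352. Both objects look about 7% small, which agrees with the touch test: the reported z reads about 17 mm low relative to the bench. I recompute the nest and held-vice poses with that bias.

```bash
python3 - <<'E'
from h import *
c=np.load('c7.npy',allow_pickle=True).item();im=cv2.imread('pics/w7.png');g=cv2.cvtColor(im,cv2.COLOR_BGR2GRAY)
p=np.array([.6476,-.0651,.0956]);a=np.radians(-12.0);u=np.array([-np.sin(a),np.cos(a),0]);v=np.array([np.cos(a),np.sin(a),0])
import h
from scipy.optimize import least_squares
hsv=cv2.cvtColor(im,cv2.COLOR_BGR2HSV);m=cv2.inRange(hsv,(105,120,60),(125,255,255))
def run(row,x0,x1):
    i=np.where(m[row,x0:x1])[0];return x0+i[0],x0+i[-1]
print('blue rows',[(r,run(r,200,400)) for r in(20,60,100,140,165)])
print('blue cols',[(k,np.where(m[:,k])[0][[0,-1]].tolist()) for k in(265,275,300,330,345)])
print('floor cols @100',np.where(g[100,255:350]<60)[0][[0,-1]]+255,'floor rows@300',np.where(g[20:170,300]<60)[0][[0,-1]]+20,'notch cols@160',np.where(g[160,265:345]<60)[0][[0,-1]]+265,'shoulder row@278/322',[np.where(g[20:168,k]<60)[0][-1]+20 for k in(278,322)])
print('EB row190',g[190,274:364:2].tolist())
for b in(0,.01,.017,.022):
    # nest top outline: fit pose x,y,yaw at z=.016-b; observed rows/cols of edges
    print('b',b,'vice rows k=0',np.round([proj(c,p*[1,1,0]+u*y+[0,0,p[2]+.0031-b+.024])[0,1] for y in(.036,.026,.004)],1),'EBcols',np.round([proj(c,p*[1,1,0]+u*.031+v*x+[0,0,p[2]+.0031-b+.024])[0,0] for x in(-.014,.014)],1))
    for o in [(.6486,-.0022)]:
        q=lambda x,y,z:np.round(proj(c,model(o[0],o[1],-12,-b,[[x,y,z]]))[0],1).tolist()
        print('  outer L,R,T,B',q(-37,0,16)[0],q(37,0,16)[0],q(0,60,16)[1],q(-30,-64,16)[1],'floorL,R rim/floor',q(-19,0,16)[0],q(19,0,16)[0],q(-19,0,6)[0],q(19,0,6)[0],'T rim/floor',q(0,41,16)[1],q(0,41,6)[1],'shoulder',q(-15,-29,16)[1],q(-15,-29,6)[1],'notch',q(-12,-37,6)[0],q(12,-37,6)[0])
E
```

```text
blue rows [(20, (np.int64(246), np.int64(355))), (60, (np.int64(248), np.int64(354))), (100, (np.int64(250), np.int64(353))), (140, (np.int64(252), np.int64(352))), (165, (np.int64(254), np.int64(351)))]
blue cols [(265, [13, 193]), (275, [13, 193]), (300, [13, 43]), (330, [13, 168]), (345, [13, 168])]
floor cols @100 [273 328] floor rows@300 [ 40 168] notch cols@160 [285 318] shoulder row@278/322 [np.int64(149), np.int64(149)]
EB row190 [79, 84, 86, 84, 90, 129, 153, 155, 151, 105, 61, 59, 107, 150, 152, 151, 151, 151, 151, 151, 151, 151, 151, 152, 151, 150, 150, 150, 151, 150, 150, 148, 114, 74, 75, 104, 148, 153, 153, 148, 170, 178, 179, 179, 178]
b 0 vice rows k=0 [180.4 205.3 257. ] EBcols [282.  354.1]
  outer L,R,T,B 244.4 356.0 7.2 200.4 floorL,R rim/floor 271.5 328.8 273.4 328.4 T rim/floor 40.5 43.1 shoulder 151.2 149.3 notch 285.0 318.4
b 0.01 vice rows k=0 [175.1 198.5 247.1] EBcols [284.4 351.8]
  outer L,R,T,B 247.4 354.5 11.3 196.7 floorL,R rim/floor 273.4 328.4 275.2 328.1 T rim/floor 43.1 45.6 shoulder 149.3 147.6 notch 286.2 318.4
b 0.017 vice rows k=0 [171.8 194.2 240.9] EBcols [286.  350.3]
  outer L,R,T,B 249.3 353.5 14.0 194.3 floorL,R rim/floor 274.7 328.2 276.3 327.8 T rim/floor 44.9 47.1 shoulder 148.1 146.4 notch 287.1 318.4
b 0.022 vice rows k=0 [169.7 191.4 236.8] EBcols [287.  349.3]
  outer L,R,T,B 250.7 352.8 15.8 192.6 floorL,R rim/floor 275.5 328.0 277.1 327.7 T rim/floor 46.0 48.2 shoulder 147.2 145.6 notch 287.6 318.4
```

With zero bias the model matches every pocket edge: floor columns 273/328, notch 285/318, shoulder row 149, rim row 40. So the nest is at (0.6486, -0.0022), yaw -12°, and only the finger length differs from nominal. The vice origin is about 1 mm ahead of the TCP. I move over the nest and lower.

```bash
python3 -m pendant '[[0.008,-0.002,0,0,0,0],[0.012,-0.002,0,0,0,0],[0.014,-0.003,0,0,0,0],[0.013,-0.002,0,0,0,0],[0.009,-0.002,0,0,0,0],[0.005,-0.001,0,0,0,0],[0,0,0.010,0,0,0],[0,0,0.012,0,0,0]]'|grep -E 'pos|rot'; python3 -m pendant '[[0,0,0.012,0,0,0],[0,0,0.012,0,0,0],[0,0,0.010,0,0,0],[0,0,0.008,0,0,0],[0,0,0.006,0,0,0],[0,0,0,0,0,0],[0,0,0,0,0,0],[0,0,0,0,0,0]]'
python3 - <<'E'
from h import *
s=ctrl.state();p=s['position'];print(p,s['eef_rot'])
d=np.array([.6484,-.0032])-p[:2];print('tx,ty',d@[.208,.978],d@[.978,-.208])
c=ctrl.camera_info('wrist');im=ctrl.get_image('wrist')[:,:,::-1];cv2.imwrite('pics/w8.png',im)
o=(.6486,-.0022);q=lambda x,y,z:np.round(proj(c,model(o[0],o[1],-12,0,[[x,y,z]]))[0],1).tolist()
print('rim T',q(0,41,16),q(0,41,6),'rim L/R at y38',q(-19,38,16),q(19,38,16))
g=cv2.cvtColor(im,cv2.COLOR_BGR2GRAY);print(g[100:200:3,319].tolist())
E
```

```text
position: [0.6502, -0.0029, 0.0747]
eef_rot: [179.9, -0.0, 78.0]
t: 10.88
position: [0.65, -0.0032, 0.0272]
eef_rot: [179.9, -0.0, 78.0]
ft_force: [0.4, -0.1, -1.5]
grip_width: 0.0267
grip_force: 49.6
[ 0.65001073 -0.00318596  0.02722831] [ 1.79918401e+02 -1.17899448e-02  7.79661079e+01]
tx,ty -0.00034876341517707467 -0.0015723729035007638
rim T [314.9, 151.9] [315.1, 149.2] rim L/R at y38 [276.1, 158.1] [353.7, 157.9]
[159, 159, 159, 149, 83, 82, 81, 83, 66, 81, 84, 85, 84, 85, 85, 85, 84, 48, 38, 39, 38, 38, 38, 61, 76, 66, 75, 144, 150, 149, 150, 150, 150, 150]
```

The rim edge is at row 151, against 152 predicted. I correct 1.5 mm sideways and lower in small steps.

```bash
python3 -m pendant '[[0,-0.0015,0,0,0,0],[0,0,0.004,0,0,0],[0,0,0.005,0,0,0],[0,0,0.005,0,0,0],[0,0,0.004,0,0,0],[0,0,0.002,0,0,0],[0,0,0,0,0,0],[0,0,0,0,0,0]]'|grep -E 'pos|ft|rot'; python3 -m pendant '[[0,0,0.001,0,0,0],[0,0,0.001,0,0,0],[0,0,0,0,0,0],[0,0,0,0,0,0]]'|grep -E '^t|pos|ft'
```

```text
position: [0.648, -0.0028, 0.0062]
eef_rot: [-180.0, 0.0, 78.0]
ft_force: [-0.1, 0.2, -0.9]
t: 11.93
position: [0.6481, -0.0028, 0.0045]
ft_force: [0.5, -0.2, -1.3]
```

```bash
python3 -m pendant '[[0,0,0.001,0,0,0],[0,0,0,0,0,0],[0,0,0,0,0,0]]'|grep -E '^t|pos|ft'; python3 -m pendant '[[0,0,0.0007,0,0,0],[0,0,0,0,0,0],[0,0,0,0,0,0]]'|grep -E '^t|pos|ft'
```

```text
t: 12.18
position: [0.648, -0.0028, 0.0034]
ft_force: [0.3, -0.4, -1.4]
t: 12.43
position: [0.6482, -0.0028, 0.0029]
ft_force: [-1.1, 0.5, 0.3]
```

```bash
python3 -m pendant '[[0,0,0.0007,0,0,0],[0,0,0,0,0,0],[0,0,0,0,0,0]]'|grep -E '^t|pos|ft'
```

```text
t: 12.68
position: [0.6482, -0.0028, 0.0029]
ft_force: [-3.5, -0.1, 5.0]
```

Floor contact came at TCP z 0.0029, exactly as predicted for the vice on the pocket floor (z 6). I release and back straight up.

```bash
python3 -m pendant '[[0,0,-0.0005,0,0,0],[0,0,0,0,0,0]]' |grep -E 'pos|ft'; python3 -m pendant '[[0,0,0,0,0,0],[0,0,0,0,0,0],[0,0,0,0,0,0],[0,0,0,0,0,0],[0,0,0,0,0,0]]' 110|grep -E '^t|pos|ft|grip'; python3 -m pendant '[[0,0,-0.004,0,0,0],[0,0,-0.008,0,0,0],[0,0,-0.012,0,0,0],[0,0,-0.014,0,0,0],[0,0,-0.014,0,0,0],[0,0,-0.014,0,0,0],[0,0,-0.014,0,0,0],[0,0,-0.012,0,0,0]]'; python3 -m pendant '[[-0.015,0,0,0,0,0],[-0.015,0,0,0,0,0],[-0.015,0,0,0,0,0],[-0.010,0,0,0,0,0],[0,0,0,0,0,0],[0,0,0,0,0,0]]'|grep -E '^t|pos'
python3 - <<'E'
from h import *
c=ctrl.camera_info('wrist');im=ctrl.get_image('wrist')[:,:,::-1].copy();cv2.imwrite('pics/w9.png',im);g=cv2.cvtColor(im,cv2.COLOR_BGR2GRAY)
o=(.6486,-.0022)
# straighten along nest axes at z=.030 (vice top), origin at centre, 4 px/mm
P=model(*o,-12,.030,[[-25,55,0],[25,55,0],[25,-55,0],[-25,-55,0]])
r=cv2.warpPerspective(im,cv2.getPerspectiveTransform(proj(c,P).astype(np.float32),np.float32([[0,0],[200,0],[200,440],[0,440]])),(200,440))
hsv=cv2.cvtColor(r,cv2.COLOR_BGR2HSV);m=((hsv[...,1]<60)&(hsv[...,2]>90)).astype(np.uint8)
m=cv2.morphologyEx(m,cv2.MORPH_OPEN,np.ones((5,5)))
for y in(34,31,28,2,0,-2,-22):
    i=np.where(m[int((55-y)*4)])[0];print(y,(i[[0,-1]]/4-25).tolist() if len(i) else None)
for x in(-8,0,8):
    i=np.where(m[:,int((25+x)*4)])[0];print('x',x,(55-i[[0,-1]]/4).tolist() if len(i) else None)
k=cv2.minAreaRect(cv2.findNonZero(m));print(k[0][0]/4-25,55-k[0][1]/4,np.array(k[1])/4,k[2])
E
```

```text
position: [0.6482, -0.0028, 0.0029]
ft_force: [-3.0, -0.7, 3.2]
t: 13.27
position: [0.648, -0.0028, 0.0023]
ft_force: [0.3, 0.6, -0.0]
grip_width: 0.048
grip_force: 0.0
t: 13.93
position: [0.6485, -0.0028, 0.0971]
eef_rot: [179.9, -0.0, 78.0]
ft_force: [0.8, 0.4, 0.3]
grip_width: 0.0485
grip_force: 0.0
t: 14.43
position: [0.6361, -0.0576, 0.0938]
34 [-13.75, 13.25]
31 [-13.75, 13.25]
28 [-13.75, 13.25]
2 [-13.75, 13.25]
0 [-13.75, 13.25]
-2 [-13.75, 13.25]
-22 [-13.5, 13.0]
x -8 [35.25, -23.25]
x 0 [35.5, -28.0]
x 8 [35.5, -23.0]
-0.125 -0.75 [96.   49.75] 90.0
```

Measured in the nest frame at z 30, the vice's blocks span x -13.75..13.25 at every y. The end face is at y 35.4 and the -y end at about -23, so it is centred, square and flat with the knob over the notch. The hand is clear, so I hand in.

```bash
python3 -c "
from bench import ctrl
print(ctrl.hand_in())"
```

```text
the job is handed in; nothing more can be done
None
```

The vice is released in the nest pocket, flat and square to within about 0.5 mm with its knob in the notch, and I handed the job in at about 14.5 s; the hand never came near the oil cup stand or crossed the cable, and hand-in returned no verdict.

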